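# Clear the burn-in tester's catch tray into a tote

## Robot

A 6-joint arm with a two-finger parallel gripper is mounted at the origin on the work surface. World frame = base frame: x ahead of the robot, y to its left, z up, the work surface at z = 0. Lengths are in m, angles in rad, forces in N, time in s.
With the tool pointing down it reaches from about 0.35 to 0.975 m from the base axis. Payload 4.9 kg.
Tool frame: the origin (TCP) lies midway between the tips of the shut fingers; the grasp point (between the pads) lies behind it (manip.grasp_offset is the y of the grasp point in the tool frame, in m); y points along the fingers, z is the direction in which the jaws open and shut, and the axes are right-handed (so a half turn about y gives the same grasp; the last joint's range is limited). The gripper opens to 85 mm and grips with 20 to 120 N. Pads are 22 mm wide; open, the fingers measure 114 mm over their backs; the gripper's body (76 mm by 85 mm) begins 54 mm behind the grasp point. The pads swing forward as they close: fully open they stand 13 mm farther back than shut.
Start: joints at [1.206, 0.053, 1.613, -0, 1.476, -0.119], TCP at [0.152, 0.606, 0.231] pointing down, gripper open.
Joint ranges: [-3.01, 3.01], [-1.01, 2.22], [0.06, 2.58], [-1.02, 4.17], [0.09, 2.62], [-3.14, 3.14]. Speed limits (rad/s): [2.57, 2.57, 3.14, 3.14, 3.14, 3.14].

## Interface

Orientations are given as a unit quaternion [w, x, y, z].
In Python, from plant import manip gives the robot as it stands. The module is installed in compiled form; this text tells all that it offers.
- The arm moves only by the shell command python3 -m jog 'ROWS'. ROWS is a JSON object of lists of equal length, an entry for each row: "offset": the shift along the world's x, y, z in units of 50 mm (1.0 is 50 mm), a list of three; "angular": the turn, a rotation vector about the world's x, y, z in units of 6 degrees (1.0 is 6 degrees), a list of three; "jaw": the finger opening in mm, from 0 to 85.4. In form: {"offset": [[tx, ty, tz], ...], "angular": [[ax, ay, az], ...], "jaw": [jaw, ...]}. A call has 1 to 12 rows; each row shifts and turns the commanded pose from where the row before left it; what a row does not reach is not made up. A row lasts 1/10 s, in which the tool goes at most 50 mm and 8.59 degrees, less where a joint would pass 70% of its speed; a pose out of reach is approached as far as the arm can. A call is refused whole if a number of a shift passes 1 or a number of a turn 1, either way. A call with a gripper value outside its range is refused whole. The fingers move at their own pace and stop on an object; the grip force is fixed at half the most. Time passes only in rows, so rows that do not move let the fingers close. It gives the time, the measured TCP pose, the force and the opening at its end, in the units of the state.
- manip.state(): the state, without advancing time (a new reading comes with each control period).
- manip.grab_frame(name): name is "scene" or "top"; returns the picture (420x560x3 uint8, blue, green, red); there is no depth.
- manip.camera_model(name): a dict with "fx", "fy", "cx", "cy" (pixels), "k1" (the pictures are not rectified: a ray, as slopes to the right and down, at radius r is drawn at 1 + k1 r^2 times it, then the intrinsics apply), "rvec" (rotation vector, rad) and "tvec" (3), from world to camera coordinates, as OpenCV has them. Camera axes: x right, y down, z forward; pixel columns grow to the right and rows downward; lengths in m; the calibration is good to about 2 mm. A picture is of the moment at which its call begins. camera_model takes no time and is no camera call.
- manip.job_done(): hands the job in, once; it reports no verdict.
The state is a dict: "time": time; "joint_pos": joint angles; "joint_vel": joint speeds; "joint_efforts": joint torques, N m; "tool_pos": TCP position; "tool_rot": TCP orientation; "contact_force": force on the tool from outside, world axes, zero at the start; "ft_torque": the same for the moment, N m; "gripper_width": opening from 0.0 (shut) to 1.0 (fully open).
Only numpy, scipy, OpenCV 4.12 (cv2) and the standard library are available. Lean on these libraries where they do the work, as an engineer would, in place of code of your own. Each camera call takes 0.05 s, during which the arm holds its last target.

## Task

Slide the yellow gate all the way across in front of the orange (failed) lane of the tester's catch tray and bring the blue tote up square under the lip of the green (passed) lane, its grip tab pointing away from the tray, until it stops. Then sweep the two green-labelled power bricks along their lane, without lifting them, over the lip into the tote. Leave the gate and the tote there, leave the orange-labelled failed brick where it lies, and do not disturb the other things on the bench.

Things in the scene. Friction and masses are not known exactly. Their poses are not given: they have to be found in the camera images.
- tray: White burn-in tester with a two-lane aluminium catch tray, fixed. Origin on the table under the middle of the tray's open end (lip); +y points out over the lip, lanes run along y. Tray 150 mm wide. Lane floors 60 mm above the table, lanes 62 mm wide, centres at x = -34 and +34 mm, walls 22 mm above the floors from y = -17 to -332 mm.
- tray_lip (a point): Middle of the lip's top edge: tray x = 0, y = 0, 58 mm up (the lane floor strips lie 2 mm higher).
- tray_stop (a point): Tote's stop: middle of the foot of the grey pedestal's flat front face, 150 mm wide, 20 mm back under the lip (tray y = -20 mm). The deck above it overhangs with its underside 52 mm above the table.
- machine_front (a point): Top front edge of the white machine, its middle: tray y = -405 mm, 260 mm up, machine 340 mm wide. A chute rises to it behind the lanes from tray y = -335 mm.
- gate (a joint): Yellow gate sliding along the tray's x at the lip; value (m) = x of its middle in the tray frame, end stops -0.034 (fully across the lane at x = -34 mm) and +0.034 (across the other). Stays where left, about 1.5 N to move. Panel 60 mm wide, 6 mm thick, at tray y = -8 mm, top 87 mm above the table.
- gate_tab (a point): Middle of the gate's black tab, a post 14 mm (x) by 12 mm (y), 32 mm tall, standing on the panel; 101 mm above the table, its top at 117 mm.
- lane_pass: Green floor strip of the passed lane, 58 x 330 x 2 mm (either of the two lanes). Origin at the centre of its underside, i.e. tray y = -165 mm, 58 mm up; x, y, z parallel to the tray's axes; the lip is at its y = +165 mm.
- lane_fail: Orange floor strip of the failed lane (the other lane), same size and frame as the green one.
- brick_a: Black power brick with a green label, 46 mm wide (x), 90 mm long (y), 28 mm high, 0.22 kg, lying lengthwise in the green lane, the one nearer the lip. Origin at the centre of its underside.
- brick_b: The second green-labelled power brick, same size, behind the first in the green lane. Origin at the centre of its underside.
- brick_failed: Black power brick with an orange label, same size, in the orange lane. Origin at the centre of its underside. It stays.
- tote: Open blue loose tote, 130 mm (x) by 230 mm (y), 46 mm high, walls and floor 5 mm, about 0.6 kg. Origin at the centre of its underside. A grip tab stands on its +y end: 60 mm wide (x), 12 mm thick (y = 103 to 115 mm), top 72 mm above the table. Fully home, its -y end touches the stop under the lip, origin at tray y = +95 mm.
- jar: Bystander: closed glass jar, 70 mm across, 85 mm high; origin at the centre of its underside.
- teal_box: Bystander: teal box, 60 mm cube; origin at the centre of its underside.
- driver: Bystander: red-handled screwdriver lying on the table, 160 mm long along its x axis.
- spray: Bystander: white bottle, 56 mm across, 110 mm high; origin at the centre of its underside.
- mug: Bystander: white mug, 80 mm across, 90 mm high; origin at the centre of its underside.

How it is judged:
On the way:
1. with both green-labelled bricks still in the tray, the gate stands across the failed lane and the tote is docked square under the lip of the passed lane (x of gate_tab in the frame of lane_fail between -0.009 and 0.009 m and x of tote in the frame of lane_pass between -0.027 and 0.027 m and y of tote in the frame of tray below 0.11 m and angle between the y axis of tote and the y axis of tray, either way round below 0.17 rad and angle between tote's own z axis and vertical below 0.1 rad and y of each of brick_a, brick_b in the frame of tray below 0 m and y of tray in the frame of tote below 0 m), for 0.2 s.
At the end, for the whole second after the job is handed in: Both green bricks rest in the tote, off the lane and tray. Tote upright at the passed lane: 27 mm of its middle, 25 mm of the stop, square to 0.17 rad, tab away from the tray. Gate within 9 mm of the failed lane's middle. Failed brick within 20 mm of its start (x of gate_tab in the frame of lane_fail between -0.009 and 0.009 m and x of tote in the frame of lane_pass between -0.027 and 0.027 m and y of tote in the frame of tray below 0.12 m and angle between the y axis of tote and the y axis of tray, either way round below 0.17 rad and angle between tote's own z axis and vertical below 0.1 rad and x of brick_a in the frame of tote between -0.06 and 0.06 m and y of brick_a in the frame of tote between -0.11 and 0.11 m and z of each of brick_a, brick_b in the frame of tote below 0.07 m and contact force between each of brick_a, brick_b and lane_pass below 0.1 N and contact force between each of brick_a, brick_b and tray below 0.1 N and linear speed of each of brick_a, brick_b, tote below 0.03 m/s and x of brick_b in the frame of tote between -0.06 and 0.06 m and y of brick_b in the frame of tote between -0.11 and 0.11 m and distance of brick_failed from where it was at the start of the episode below 0.02 m and y of tray in the frame of tote below 0 m); the robot touches nothing.
It fails at once if a power brick is lifted more than 45 mm above its lane floor (height (world z) of any of brick_a, brick_b, brick_failed above 0.105 m).
It fails at once if the failed brick is moved more than 20 mm (distance of brick_failed from where it was at the start of the episode above 0.02 m).
It fails at once if a bystander is moved more than 25 mm (distance of any of jar, teal_box, driver, spray, mug from where it was at the start of the episode above 0.025 m).
It also fails if it takes over 64 s, if anything falls off the work surface, if the arm or the gripper's body presses on something with over 40 N, if the wrist force passes 120 N, or if a joint passes its speed limit or range.

## Working session

There is one attempt and no reset: what is moved stays moved. The work goes in short steps, Python scripts to look and compute and a shell command to move; the robot and the scene stay as the last step left them, time stands still between calls to the robot, and variables do not carry over. Pictures are saved under pics/ and viewed, and the job is handed in when it is done.

```bash
mkdir -p pics; ls; python3 - <<'E'
from plant import manip
import cv2
print(manip.state()); print(manip.grasp_offset)
for n in("scene","top"):
    cv2.imwrite(f"pics/{n}0.png",manip.grab_frame(n)); print(manip.camera_model(n))
E
```

```text
pics
{'time': 0.0, 'joint_pos': array([ 1.20597944e+00,  5.33553327e-02,  1.61428069e+00, -3.40864353e-05,
        1.47598455e+00, -1.18992136e-01]), 'joint_vel': array([ 0.00057526, -0.00126684,  0.00087463, -0.00127591, -0.0003536 ,
       -0.00012824]), 'joint_efforts': array([ 8.87588158e-05, -3.93692207e+01, -3.70173597e+01, -1.87612051e-05,
        7.03830548e-03,  5.71309187e-06]), 'tool_pos': array([0.15188114, 0.60563175, 0.2300719 ]), 'tool_rot': array([-0.70107302,  0.70247097, -0.08685242,  0.08653221]), 'contact_force': array([-0.13842196, -0.35833593, -0.37698471]), 'ft_torque': array([ 0.03486864, -0.00600545,  0.01610362]), 'gripper_width': 1.0022112781034684}
-0.0187
{'fx': 519.2523727775492, 'fy': 519.2523727775492, 'cx': 270.8471227975867, 'cy': 209.85607396509695, 'k1': -0.03224187050883553, 'rvec': array([ 0.70009586,  2.80092662, -0.85111697]), 'tvec': array([ 0.48034436, -0.13404438,  1.63597474])}
{'fx': 441.14503390653346, 'fy': 441.14503390653346, 'cx': 272.73727308704684, 'cy': 211.9066667251556, 'k1': -0.08317333195591341, 'rvec': array([ 2.16498555, -2.21561016,  0.07204235]), 'tvec': array([0.01041537, 0.55250288, 1.36579604])}
```

View pics/scene0.png

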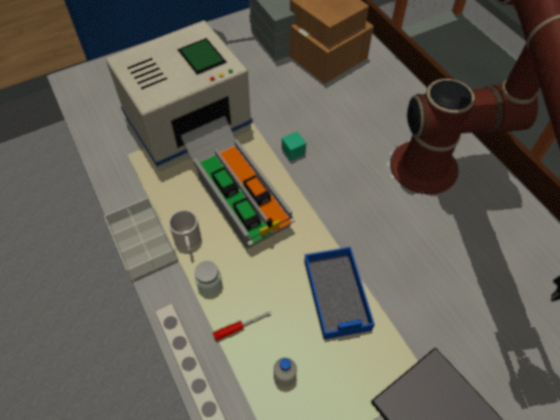

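View pics/top0.png

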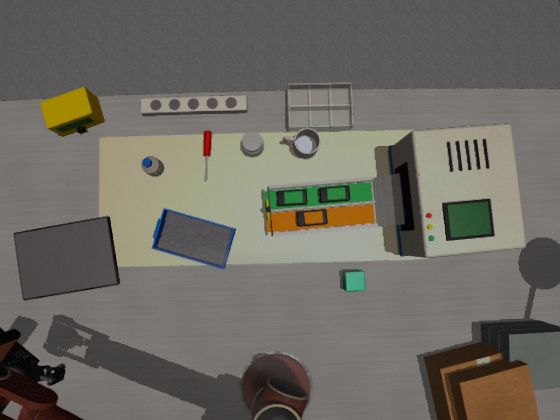

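```bash
cat > h.py <<'E'
import numpy as np, cv2
from plant import manip
def cam(n):
    m=manip.camera_model(n); R=cv2.Rodrigues(m["rvec"])[0]; return m,R,m["tvec"]
def K(m): return np.array([[m['fx'],0,m['cx']],[0,m['fy'],m['cy']],[0,0,1.]]),np.array([m['k1'],0,0,0,0.])
def ray(n,uv):
    m,R,t=cam(n);k,d=K(m)
    p=cv2.undistortPoints(np.array([[uv]],float),k,d)[0,0]
    return -R.T@t, R.T@np.array([p[0],p[1],1])
def at(n,uv,z):
    c,d=ray(n,uv); return c+d*(z-c[2])/d[2]
def two(uvs,uvt):
    c1,d1=ray("scene",uvs);c2,d2=ray("top",uvt)
    s=np.linalg.lstsq(np.c_[d1,-d2],c2-c1,rcond=None)[0]
    a=c1+s[0]*d1;b=c2+s[1]*d2
    return (a+b)/2,np.linalg.norm(a-b)
def proj(n,P):
    m,R,t=cam(n);k,d=K(m)
    return cv2.projectPoints(np.atleast_2d(P).astype(float),m["rvec"],m["tvec"],k,d)[0][:,0]
def crop(src,dst,x0,y0,w,h,f):
    i=cv2.imread(src)[y0:y0+h,x0:x0+w]; i=cv2.resize(i,None,fx=f,fy=f,interpolation=cv2.INTER_CUBIC)
    for k in range(0,w,10): cv2.putText(i,str(x0+k),(k*f,8),0,.3,(255,255,255),1) if k%20==0 else 0; cv2.line(i,(k*f,10),(k*f,14),(255,255,255),1)
    for k in range(0,h,10): cv2.putText(i,str(y0+k),(0,k*f+4),0,.3,(255,255,255),1)
    cv2.imwrite(dst,i)
E
python3 - <<'E'
from h import *
crop("pics/top0.png","pics/t_tray.png",250,165,140,80,5)
crop("pics/top0.png","pics/t_tote.png",140,195,110,80,6)
crop("pics/scene0.png","pics/s_tray.png",180,130,120,120,5)
crop("pics/scene0.png","pics/s_tote.png",290,235,100,110,5)
E
```

```text
(no output)
```

View pics/t_tray.png

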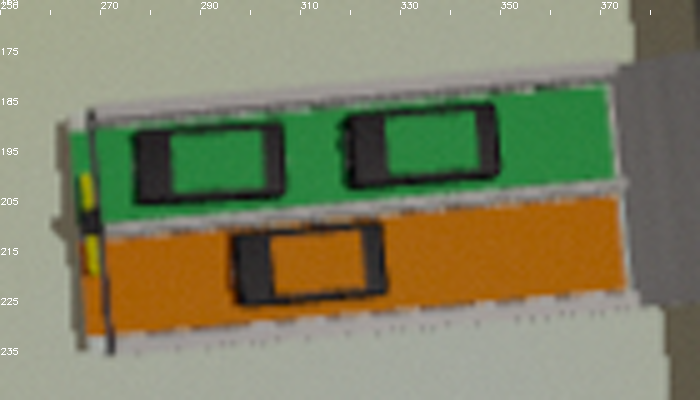

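View pics/t_tote.png

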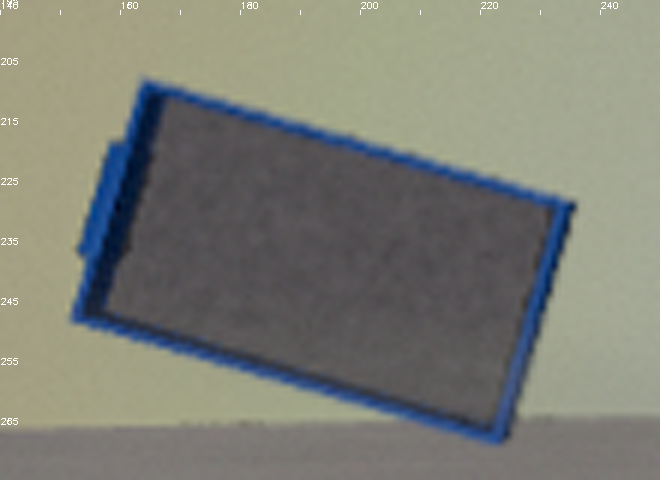

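View pics/s_tray.png

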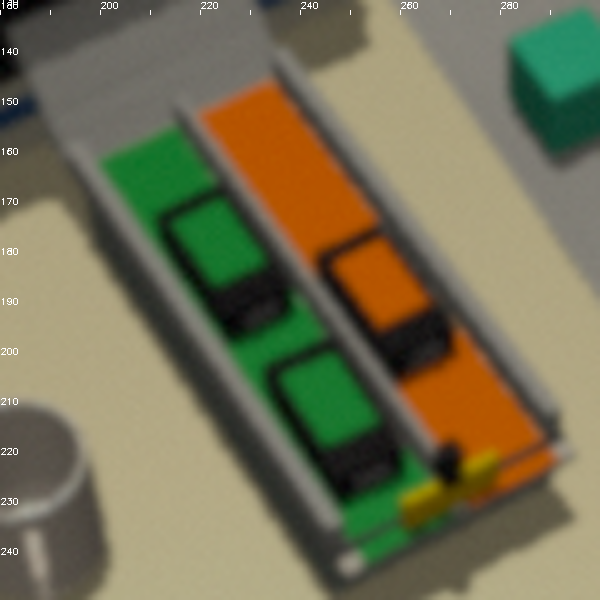

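View pics/s_tote.png

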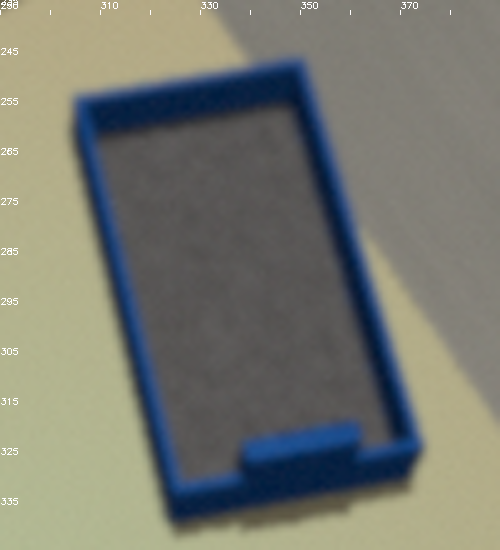

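```bash
python3 - <<'E'
from h import *
from scipy.optimize import least_squares
T={'gl':(264,191),'ol':(267,232),'gf':(372.6,182),'of':(375.6,223)}
S={'gl':(253,242.4),'ol':(291.4,221),'gf':(200,162),'of':(234,146)}
for k in T: print(k,at("top",T[k],.06),at("scene",S[k],.06),two(S[k],T[k]))
L={'gl':(.063,0),'ol':(-.063,0),'gf':(.063,-.33),'of':(-.063,-.33)}
def w(p,l,z):
    c,s=np.cos(p[2]),np.sin(p[2]); return np.array([p[0]+c*l[0]-s*l[1],p[1]+s*l[0]+c*l[1],z])
def f(p,v=("top","scene")):
    r=[]
    for n,D in(("top",T),("scene",S)):
        if n in v:
            for k in D: r+=list(proj(n,w(p,L[k],p[3]))[0]-D[k])
    return r
s=least_squares(f,[.5,.05,0,.06]);print(s.x,np.round(s.fun,1))
# tote: rim z .046
Tt={'a':(163.7,208.5),'b':(152.7,248),'c':(235,229),'d':(223.5,268)}
St={'b':(417/5+290,447/5+235),'a':(173/5+290,490/5+235),'c':(78/5+290,97/5+235),'d':(301/5+290,63/5+235)}
for k in Tt: print(k,at("top",Tt[k],.046),at("scene",St[k],.046),two(St[k],Tt[k]))
Lt={'a':(.065,.115),'b':(-.065,.115),'c':(.065,-.115),'d':(-.065,-.115)}
def g(p):
    r=[]
    for n,D in(("top",Tt),("scene",St)):
        for k in D: r+=list(proj(n,w(p,Lt[k],p[3]))[0]-D[k])
    return r
s=least_squares(g,[.4,.35,-.2,.046]);print(s.x,np.round(s.fun,1))
# gate tab top: scene, top
print("tab",two((269.5,219),(268.3,208.5)), at("top",(268.3,208.5),.117))
for k,st,tt in [('spray',(285,364),(150,163)),('jar',(207,269),(251,140)),('teal',(293,140),(354,280))]: print(k,two(st,tt))
print("mug", at("top",(307,142),.09)); print('driver',at("top",(207,132),.01),at("top",(206,180),.01))
E
```

```text
gl [0.61436898 0.02293236 0.06      ] [0.60994479 0.0219977  0.06      ] (array([0.61242152, 0.02370684, 0.0649311 ]), np.float64(0.003260612498978664))
ol [0.48929853 0.01657829 0.06      ] [0.48357259 0.01109932 0.06      ] (array([0.48827169, 0.01696403, 0.0717368 ]), np.float64(0.0019260774013131442))
gf [ 0.6347495  -0.31063468  0.06      ] [ 0.6248245  -0.30618888  0.06      ] (array([ 0.62974922, -0.30685302,  0.06365644]), np.float64(0.010520453854552513))
of [ 0.50878272 -0.315037    0.06      ] [ 0.50604439 -0.31446771  0.06      ] (array([ 0.50761768, -0.31392165,  0.06169559]), np.float64(0.002608268427883957))
[0.54968718 0.01974849 0.05819969 0.06486911] [-0.2  0.4  0.2  0.8 -1.1  0.8 -0.1  0.9 -0.7 -0.1 -0.1  0.9 -2.3 -0.1
  0.1 -0.8]
a [0.5690846 0.3339946 0.046    ] [0.56717005 0.33134824 0.046     ] (array([0.56860703, 0.33276442, 0.05121786]), np.float64(0.00018322687641423143))
b [0.44813922 0.36925924 0.046     ] [0.44743085 0.37010421 0.046     ] (array([0.44770161, 0.36970908, 0.04547108]), np.float64(0.0010433846202227127))
c [0.50097184 0.11459215 0.046     ]
[... 197 characters left out ...]
.38046781, 0.15359393, 0.04446095]), np.float64(0.005122272487297465))
[ 0.47358025  0.2426385  -0.30536925  0.04501952] [ 0.5 -0.3 -0.7  0.7  0.4 -0.  -0.1  1.9  0.8  0.5 -0.8  1.2 -1.6 -0.
 -0.1 -0.9]
tab (array([0.55455028, 0.0115327 , 0.1236517 ]), np.float64(0.0035250908031615523)) [0.55652501 0.01064676 0.117     ]
spray (array([0.70135867, 0.36440279, 0.09408091]), np.float64(0.004882143959632181))
jar (array([0.76109372, 0.0587386 , 0.10406273]), np.float64(0.004370729946514428))
teal (array([ 0.33835992, -0.24077051,  0.07122929]), np.float64(0.0014047289359757843))
mug [ 0.75637116 -0.11009068  0.09      ]
driver [0.81434456 0.20220688 0.01      ] [0.65939633 0.20702726 0.01      ]
```

```bash
python3 -m jog '{"offset":[[0.59,-0.432,0],[0.59,-0.432,0],[0.59,-0.432,0],[0.59,-0.432,0],[0.59,-0.432,0],[0.59,-0.432,0],[0.59,-0.432,0],[0.59,-0.432,0],[0.59,-0.432,-0.4],[0.59,-0.432,-0.4],[0.59,-0.432,-0.4],[0.59,-0.432,-0.4]],"angular":[[0,0,-0.1],[0,0,-0.1],[0,0,-0.1],[0,0,-0.1],[0,0,-0.1],[0,0,-0.07],[0,0,0],[0,0,0],[0,0,0],[0,0,0],[0,0,0],[0,0,0]],"jaw":[60,60,60,60,60,60,60,60,60,60,60,60]}'
cat >> h.py <<'E'
def tool():
    s=manip.state(); q=s["tool_rot"]
    from scipy.spatial.transform import Rotation as Q
    M=Q.from_quat([q[1],q[2],q[3],q[0]]).as_matrix(); j=M[:,2]
    print("t",round(s["time"],2),"pos",np.round(s["tool_pos"],4),"jawyaw-from-y",round(float(np.arctan2(-j[0],j[1])),3),"down",np.round(M[:,1],3),"F",np.round(s["contact_force"],1),"w",round(s["gripper_width"],3),"q",np.round(s["joint_pos"],2))
E
python3 - <<'E'
from h import *
tool()
cv2.imwrite("pics/top1.png",manip.grab_frame("top"));cv2.imwrite("pics/scene1.png",manip.grab_frame("scene"))
crop("pics/top1.png","pics/t1.png",130,190,130,100,5);crop("pics/scene1.png","pics/s1.png",290,235,120,110,5)
E
```

```text
time: 1.3
tool_pos: [0.5068, 0.3458, 0.1501]
tool_rot: [-0.699, 0.699, -0.108, 0.107]
contact_force: [-0.2, 0.3, -0.1]
gripper_width: 0.703
t 1.3 pos [0.5068 0.3458 0.1501] jawyaw-from-y -0.306 down [-0.001 -0.    -1.   ] F [-0.2  0.3 -0.1] w 0.703 q [ 0.48  0.09  1.71  0.    1.34 -0.79]
```

View pics/t1.png

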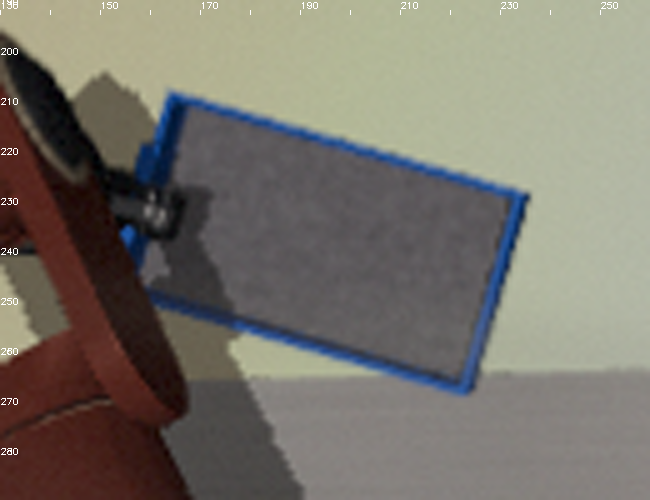

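View pics/s1.png

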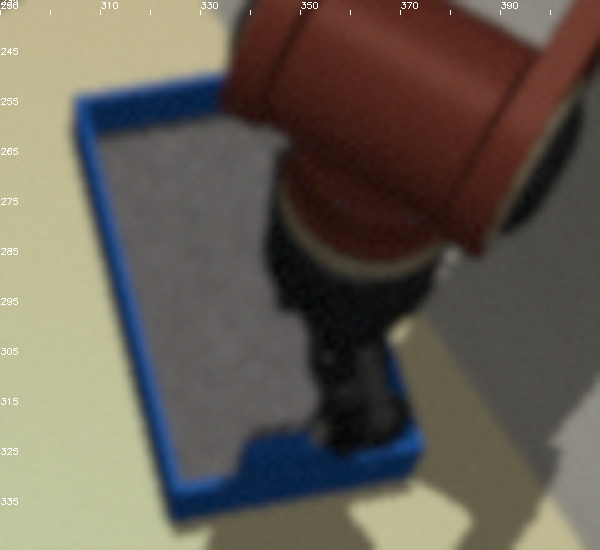

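```bash
python3 - <<'E'
from h import *
print(at("top",(157,228.2),.072),at("scene",(350.5,321),.072),two((350.5,321),(157,228.2)))
E
python3 -m jog '{"offset":[[0,0,-0.5],[0,0,-0.5],[0,0,-0.5],[0,0,-0.4],[0,0,-0.2],[0,0,0]],"angular":[[0,0,0],[0,0,0],[0,0,0],[0,0,0],[0,0,0],[0,0,0]],"jaw":[60,60,60,60,60,60]}'
```

```text
[0.50789323 0.34853898 0.072     ] [0.50158277 0.34243716 0.072     ] (array([0.50666526, 0.34562509, 0.0852728 ]), np.float64(0.0019330357055306546))
time: 2.0
tool_pos: [0.5045, 0.3468, 0.0446]
tool_rot: [-0.698, 0.7, -0.108, 0.106]
contact_force: [-0.3, -0.3, 0.7]
gripper_width: 0.702
```

Position consistent with the pose fit; no contact on the way down. Close.

```bash
python3 -m jog '{"offset":[[0,0,0],[0,0,0],[0,0,0],[0,0,0],[0,0,0],[0,0,0],[0,0,0],[0,0,0]],"angular":[[0,0,0],[0,0,0],[0,0,0],[0,0,0],[0,0,0],[0,0,0],[0,0,0],[0,0,0]],"jaw":[0,0,0,0,0,0,0,0]}'; python3 -c "from h import *;tool()"
```

```text
time: 2.8
tool_pos: [0.507, 0.3473, 0.0479]
tool_rot: [0.699, -0.699, 0.107, -0.108]
contact_force: [-1.2, -1.0, 6.4]
gripper_width: 0.131
t 2.8 pos [0.507  0.3473 0.0479] jawyaw-from-y -0.305 down [ 0.002  0.001 -1.   ] F [-1.2 -1.   6.4] w 0.131 q [ 0.48  0.2   1.77 -0.    1.16 -0.79]
```

```bash
python3 -m jog '{"offset":[[0.114,-0.104,0.04],[0.114,-0.104,0],[0.114,-0.104,0],[0.114,-0.104,0],[0.114,-0.104,0],[0.114,-0.104,0],[0.114,-0.104,0],[0.114,-0.104,0],[0.114,-0.104,0],[0.114,-0.104,0],[0,0,0],[0,0,0]],"angular":[[0,0,0.347],[0,0,0.347],[0,0,0.347],[0,0,0.347],[0,0,0.347],[0,0,0.347],[0,0,0.347],[0,0,0.347],[0,0,0.347],[0,0,0.347],[0,0,0],[0,0,0]],"jaw":[0,0,0,0,0,0,0,0,0,0,0,0]}'; python3 - <<'E'
from h import *
tool()
cv2.imwrite("pics/top2.png",manip.grab_frame("top"));cv2.imwrite("pics/scene2.png",manip.grab_frame("scene"))
crop("pics/top2.png","pics/t2.png",150,170,140,100,5);crop("pics/scene2.png","pics/s2.png",230,200,150,120,5)
E
```

```text
time: 4.0
tool_pos: [0.5632, 0.2946, 0.048]
tool_rot: [-0.707, 0.707, 0.02, -0.02]
contact_force: [1.2, -1.5, -1.2]
gripper_width: 0.128
t 4.0 pos [0.5632 0.2946 0.048 ] jawyaw-from-y 0.057 down [ 0.001 -0.001 -1.   ] F [ 1.2 -1.5 -1.2] w 0.128 q [ 0.37  0.25  1.72 -0.    1.17 -1.26]
```

View pics/t2.png

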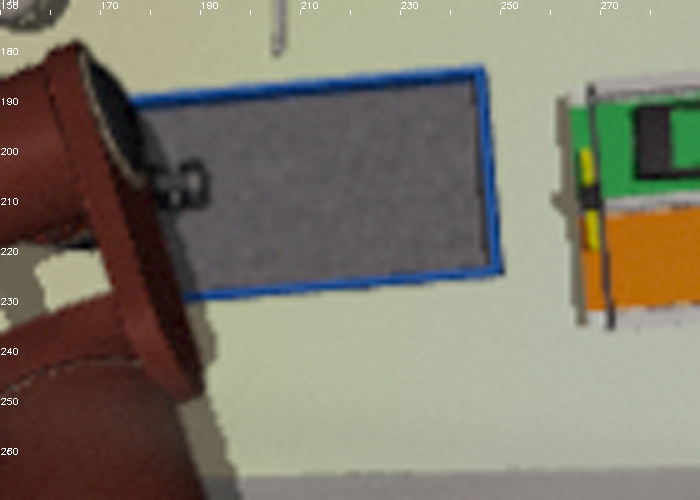

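View pics/s2.png

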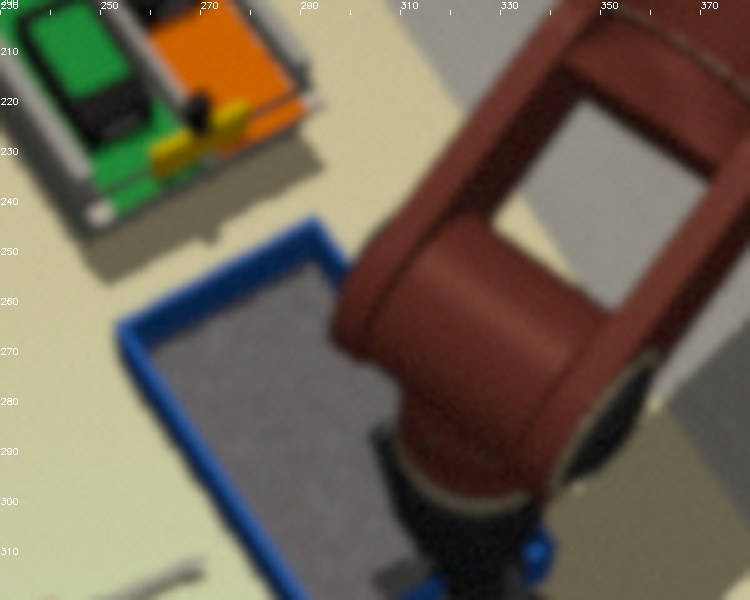

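```bash
python3 - <<'E'
from h import *
c,s=np.cos(.058),np.sin(.058)
for n,p in(("top",(246.5,184)),("top",(249.7,224.5)),("scene",(253.5,265)),("scene",(293,243.5))):
    w=at(n,p,.046); d=w[:2]-[.551,.0197]; print(w, "tray",d[0]*c+d[1]*s,-d[0]*s+d[1]*c)
E
```

```text
[0.63889466 0.07665502 0.046     ] tray 0.09104840030957997 0.05176421800675055
[0.51374046 0.06924489 0.046     ] tray -0.0343248940863093 0.051621420114194794
[0.63726943 0.07783843 0.046     ] tray 0.08949450416008489 0.05303984867448277
[0.51093125 0.06987829 0.046     ] tray -0.03709265885741847 0.05241660294279194
```

```bash
python3 -m jog '{"offset":[[0.015,-0.165,0],[0.015,-0.165,0],[0.015,-0.165,0],[0.015,-0.165,0],[0.01,-0.165,0],[0.01,-0.165,0],[0.01,-0.165,0],[0.01,-0.165,0],[0.002,-0.04,0],[0.002,-0.04,0],[0,0,0]],"angular":[[0,0,0],[0,0,0],[0,0,0],[0,0,0],[0,0,0],[0,0,0],[0,0,0],[0,0,0],[0,0,0],[0,0,0],[0,0,0]],"jaw":[0,0,0,0,0,0,0,0,0,0,0]}'
```

```text
time: 5.2
tool_pos: [0.5683, 0.2246, 0.0482]
tool_rot: [-0.707, 0.707, 0.02, -0.02]
contact_force: [0.6, 0.2, -3.2]
gripper_width: 0.13
```

```bash
python3 -m jog '{"offset":[[0.002,-0.04,0],[0.002,-0.04,0],[0,0,0]],"angular":[[0,0,0],[0,0,0],[0,0,0]],"jaw":[0,0,0]}'
```

```text
time: 5.5
tool_pos: [0.5681, 0.224, 0.0489]
tool_rot: [0.709, -0.705, -0.021, 0.021]
contact_force: [-2.1, 10.7, -2.3]
gripper_width: 0.128
```

```bash
python3 -m jog '{"offset":[[0,0.04,0],[0,0,0],[0,0,0],[0,0,0],[0,0,0],[0,0,0.3],[0,0,0.6],[0,0,0.8],[0,0,0.8]],"angular":[[0,0,0],[0,0,0],[0,0,0],[0,0,0],[0,0,0],[0,0,0],[0,0,0],[0,0,0],[0,0,0]],"jaw":[0,20,40,50,50,50,50,50,50]}'
python3 - <<'E'
from h import *
tool()
cv2.imwrite("pics/top3.png",manip.grab_frame("top"));cv2.imwrite("pics/scene3.png",manip.grab_frame("scene"))
crop("pics/top3.png","pics/t3.png",170,160,140,100,5);crop("pics/scene3.png","pics/s3.png",200,180,150,120,5)
E
```

```text
time: 6.4
tool_pos: [0.5683, 0.2228, 0.1755]
tool_rot: [-0.707, 0.707, 0.02, -0.02]
contact_force: [0.5, -0.3, 0.9]
gripper_width: 0.587
t 6.4 pos [0.5683 0.2228 0.1755] jawyaw-from-y 0.058 down [ 0. -0. -1.] F [ 0.5 -0.3  0.9] w 0.587 q [ 0.25  0.06  1.7  -0.    1.38 -1.38]
```

View pics/t3.png

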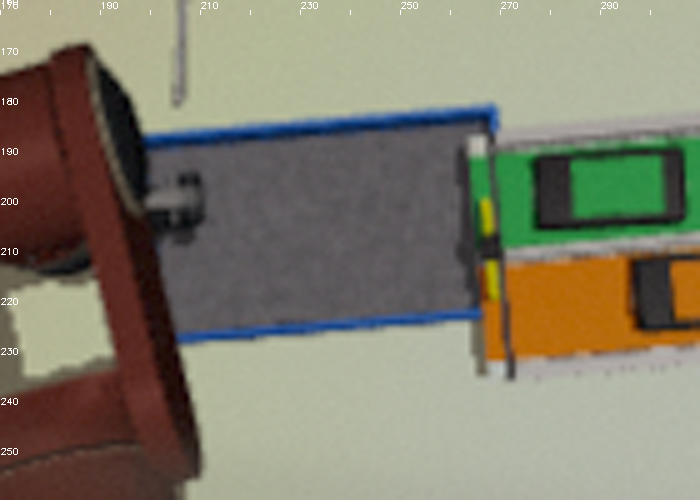

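View pics/s3.png

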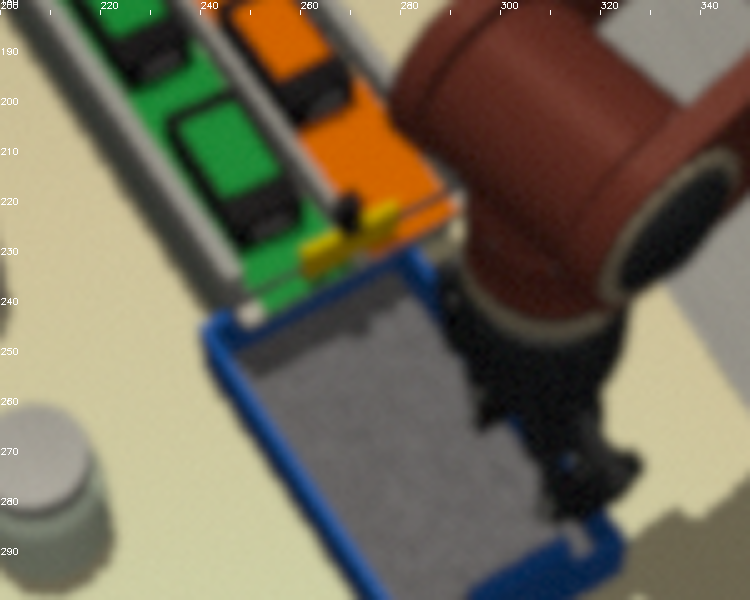

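```bash
python3 -m jog '{"offset":[[-0.033,-0.528,0],[-0.033,-0.528,0],[-0.033,-0.528,0],[-0.033,-0.528,0],[-0.033,-0.528,0],[-0.033,-0.528,0],[-0.033,-0.528,0],[-0.033,-0.528,0],[0,0,-0.4],[0,0,-0.4],[0,0,0]],"angular":[[0,0,0],[0,0,0],[0,0,0],[0,0,0],[0,0,0],[0,0,0],[0,0,0],[0,0,0],[0,0,0],[0,0,0],[0,0,0]],"jaw":[50,50,50,50,50,50,50,50,50,50,50]}'
python3 - <<'E'
from h import *
tool()
cv2.imwrite("pics/top4.png",manip.grab_frame("top"));cv2.imwrite("pics/scene4.png",manip.grab_frame("scene"))
crop("pics/top4.png","pics/t4.png",230,160,120,90,6);crop("pics/scene4.png","pics/s4.png",220,160,120,100,6)
E
```

```text
time: 7.6
tool_pos: [0.553, 0.0116, 0.1305]
tool_rot: [0.707, -0.707, -0.018, 0.022]
contact_force: [-0.9, -0.1, 0.4]
gripper_width: 0.587
t 7.6 pos [0.553  0.0116 0.1305] jawyaw-from-y 0.057 down [-0.006  0.001 -1.   ] F [-0.9 -0.1  0.4] w 0.587 q [-0.11 -0.03  1.87 -0.    1.31 -1.74]
```

View pics/t4.png

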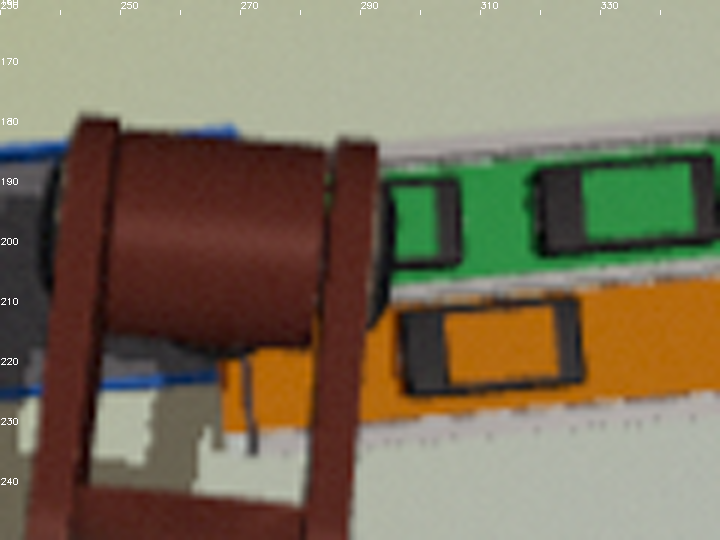

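View pics/s4.png

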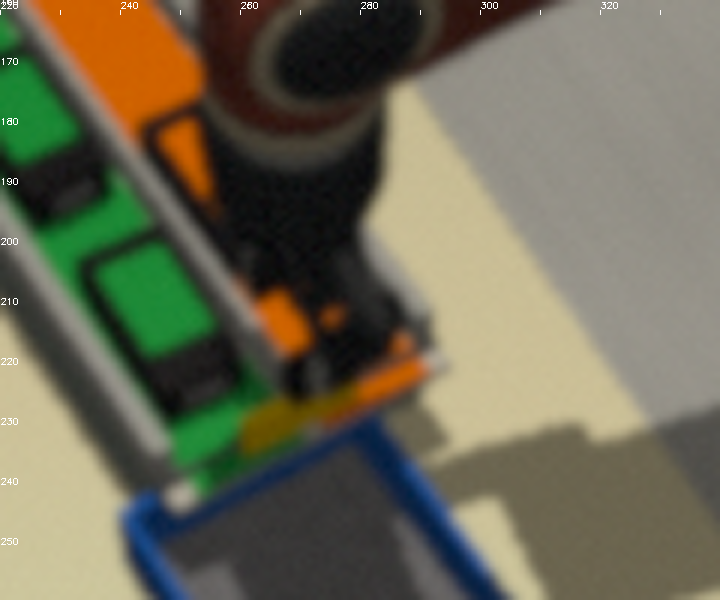

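```bash
python3 -m jog '{"offset":[[0.03,0,-0.25],[0.03,0,-0.25],[0,0,-0.25],[0,0,0],[0,0,0],[0,0,0],[0,0,0],[0,0,0],[0,0,0],[0,0,0],[0,0,0]],"angular":[[0,0,0],[0,0,0],[0,0,0],[0,0,0],[0,0,0],[0,0,0],[0,0,0],[0,0,0],[0,0,0],[0,0,0],[0,0,0]],"jaw":[50,50,50,50,0,0,0,0,0,0,0]}'
```

```text
time: 8.8
tool_pos: [0.5589, 0.011, 0.0966]
tool_rot: [-0.706, 0.707, 0.021, -0.02]
contact_force: [0.9, -4.8, 2.5]
gripper_width: 0.125
```

```bash
python3 -m jog '{"offset":[[-0.095,-0.006,0],[-0.095,-0.006,0],[-0.095,-0.006,0],[-0.095,-0.006,0],[-0.095,-0.006,0],[-0.095,-0.006,0],[-0.09,-0.006,0],[-0.06,-0.004,0],[0,0,0]],"angular":[[0,0,0],[0,0,0],[0,0,0],[0,0,0],[0,0,0],[0,0,0],[0,0,0],[0,0,0],[0,0,0]],"jaw":[0,0,0,0,0,0,0,0,0]}'; python3 -c "from h import *;tool()"
```

```text
time: 9.7
tool_pos: [0.5228, 0.0087, 0.0967]
tool_rot: [-0.706, 0.707, 0.021, -0.02]
contact_force: [-0.5, -5.7, 2.0]
gripper_width: 0.126
t 9.7 pos [0.5228 0.0087 0.0967] jawyaw-from-y 0.058 down [ 0.002 -0.002 -1.   ] F [-0.5 -5.7  2. ] w 0.126 q [-0.12 -0.07  1.97 -0.    1.24 -1.75]
```

```bash
python3 -m jog '{"offset":[[-0.04,-0.003,0],[-0.04,-0.003,0],[0,0,0]],"angular":[[0,0,0],[0,0,0],[0,0,0]],"jaw":[0,0,0]}'; python3 -c "from h import *;tool()"
```

```text
time: 10.0
tool_pos: [0.5211, 0.0086, 0.0967]
tool_rot: [-0.706, 0.707, 0.023, -0.017]
contact_force: [8.8, -4.4, -3.1]
gripper_width: 0.123
t 10.0 pos [0.5211 0.0086 0.0967] jawyaw-from-y 0.058 down [ 0.008 -0.001 -1.   ] F [ 8.8 -4.4 -3.1] w 0.123 q [-0.13 -0.08  1.98 -0.    1.23 -1.75]
```

```bash
python3 -m jog '{"offset":[[0.03,0,0],[0,0,0],[0,0,0],[0,0,0],[0,0,0],[0,0,0.3],[0,0,0.6],[0,0,0.8],[0,0.8,0.5],[0,0.8,0],[-0.5,0.5,0],[-0.5,0.5,0]],"angular":[[0,0,0],[0,0,0],[0,0,0],[0,0,0],[0,0,0],[0,0,0],[0,0,0],[0,0,0],[0,0,0],[0,0,0],[0,0,0],[0,0,0]],"jaw":[0,20,40,50,50,50,50,50,20,0,0,0]}'
python3 - <<'E'
from h import *
tool()
cv2.imwrite("pics/top5.png",manip.grab_frame("top"));cv2.imwrite("pics/scene5.png",manip.grab_frame("scene"))
crop("pics/top5.png","pics/t5.png",240,165,150,80,5);crop("pics/scene5.png","pics/s5.png",185,140,120,110,5)
E
```

```text
time: 11.2
tool_pos: [0.4695, 0.1405, 0.2075]
tool_rot: [0.707, -0.707, -0.021, 0.02]
contact_force: [-0.5, 0.7, -0.5]
gripper_width: 0.001
t 11.2 pos [0.4695 0.1405 0.2075] jawyaw-from-y 0.058 down [ 0.002  0.001 -1.   ] F [-0.5  0.7 -0.5] w 0.001 q [ 0.14 -0.26  1.95  0.    1.46 -1.49]
```

View pics/t5.png

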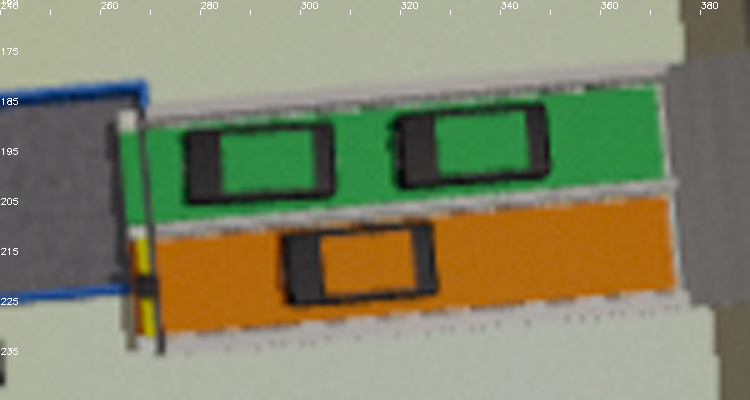

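View pics/s5.png

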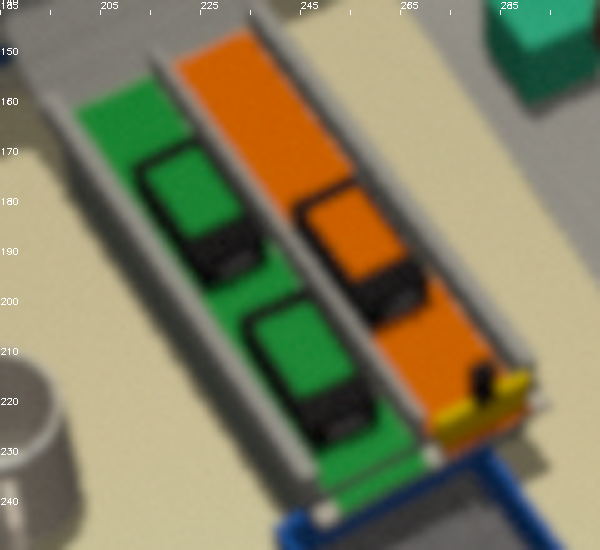

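```bash
python3 - <<'E'
from h import *
c,s=np.cos(.058),np.sin(.058)
def tr(w): d=w[:2]-[.551,.0197]; return np.round([d[0]*c+d[1]*s,-d[0]*s+d[1]*c],4)
for nm,p in(("b rear l",(349.8,185.3)),("b rear r",(349.6,200.6)),("b fr l",(319.5,188.5)),("a fr l",(277,191.5)),("a fr r",(277,205.5)),("a rear",(306.5,197)),("tab",(269,220.5)),("fail c",(311.5,216.5))):
    z=.117 if nm=="tab" else .088
    w=at("top",p,z); print(nm,w,tr(w))
for nm,p in(("b rear l",(212,174)),("b rear r",(223,168)),("tab",(281,213.5))):
    z=.117 if nm=="tab" else .088
    w=at("scene",p,z); print(nm,w,tr(w))
print(two((217.5,171),(349.7,193)))
for y in(-.285,-.275): print(.551+.034*c-s*y,.0197+.034*s+c*y)
E
```

```text
b rear l [ 0.62266974 -0.23483225  0.088     ] [ 0.0568 -0.2583]
b rear r [ 0.57668764 -0.23259725  0.088     ] [ 0.011  -0.2534]
b fr l [ 0.61500516 -0.14351937  0.088     ] [ 0.0544 -0.1667]
a fr l [ 0.60885339 -0.01626382  0.088     ] [ 0.0557 -0.0393]
a fr r [ 0.5669517  -0.01526523  0.088     ] [ 0.0139 -0.0358]
a rear [ 0.59036633 -0.10388455  0.088     ] [ 0.0321 -0.1257]
tab [0.52152684 0.00940098 0.117     ] [-0.03   -0.0086]
fail c [ 0.5317771  -0.11713716  0.088     ] [-0.0271 -0.1355]
b rear l [ 0.61794518 -0.22566545  0.088     ] [ 0.0526 -0.2488]
b rear r [ 0.58016022 -0.23060547  0.088     ] [ 0.0146 -0.2516]
tab [0.51550851 0.00780747 0.117     ] [-0.0361 -0.0098]
(array([ 0.59880971, -0.23402236,  0.0815236 ]), np.float64(0.003139587525900414))
0.6014635617686276 -0.26284986981703584
0.6008838869006022 -0.25286668510235794
```

```bash
python3 -m jog '{"offset":[[0.264,-0.807,0],[0.264,-0.807,0],[0.264,-0.807,0],[0.264,-0.807,0],[0.264,-0.807,0],[0.264,-0.807,0],[0.264,-0.807,0],[0.264,-0.807,0],[0.264,-0.807,0],[0.264,-0.807,0],[0,0,0]],"angular":[[0,0,0],[0,0,0],[0,0,0],[0,0,0],[0,0,0],[0,0,0],[0,0,0],[0,0,0],[0,0,0],[0,0,0],[0,0,0]],"jaw":[0,0,0,0,0,0,0,0,0,0,0]}'
python3 - <<'E'
from h import *
tool()
cv2.imwrite("pics/top6.png",manip.grab_frame("top"));cv2.imwrite("pics/scene6.png",manip.grab_frame("scene"))
crop("pics/top6.png","pics/t6.png",280,130,140,110,5);crop("pics/scene6.png","pics/s6.png",170,90,140,110,5)
E
```

```text
time: 12.4
tool_pos: [0.6023, -0.2699, 0.2062]
tool_rot: [-0.706, 0.708, 0.019, -0.018]
contact_force: [-0.8, -0.0, -0.4]
gripper_width: -0.005
t 12.4 pos [ 0.6023 -0.2699  0.2062] jawyaw-from-y 0.053 down [ 0.001 -0.002 -1.   ] F [-0.8 -0.  -0.4] w -0.005 q [-0.53  0.15  1.55 -0.    1.44 -2.16]
```

View pics/t6.png

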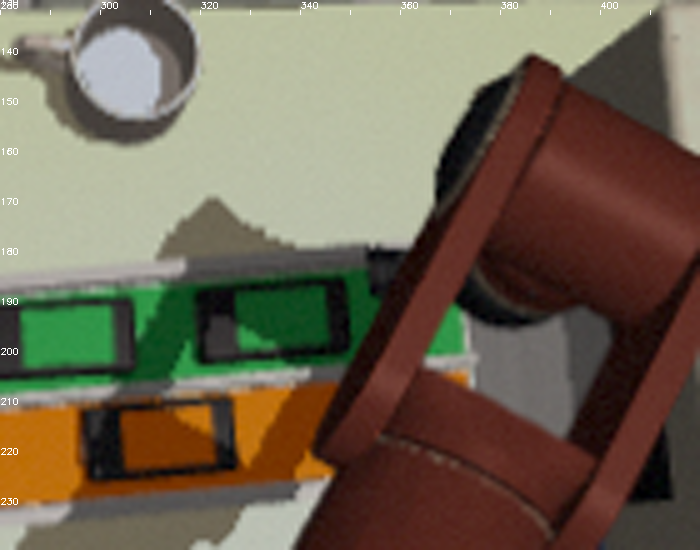

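View pics/s6.png

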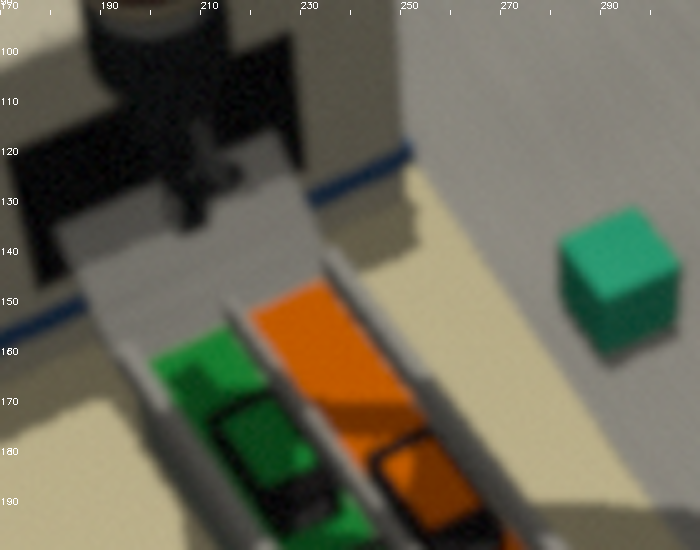

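```bash
python3 - <<'E'
from h import *
for z in(.206,.25,.3,.35,.4,.45,.5): print(z,proj("top",[.6023,-.2699,z])[0],proj("scene",[.6023,-.2699,z])[0])
for z in(.35,.4,.45,.5): print(z,at("top",(384,145),z),at("top",(421,168),z),at("top",(410,190),z))
c,s=np.cos(.058),np.sin(.058)
for x in(-.17,0,.034,.17): print(x,.551+x*c+s*.405,.0197+s*x-c*.405, proj("top",[.551+x*c+s*.405,.0197+s*x-c*.405,.26])[0])
E
```

```text
0.206 [370.403237   187.11953724] [206.24613518 134.89793562]
0.25 [374.10746998 185.12879842] [204.44021289 123.987011  ]
0.3 [378.66802396 182.67724811] [202.2744373  110.88959782]
0.35 [383.65178294 179.99743358] [199.97757088  96.9846086 ]
0.4 [389.11999857 177.0561929 ] [197.53772759  82.19721903]
0.45 [395.14621533 173.81367975] [194.94160073  66.44340847]
0.5 [401.81947602 170.22161142] [192.17425748  49.6285739 ]
0.35 [ 0.68768197 -0.27451048  0.35      ] [ 0.62979857 -0.36281203  0.35      ] [ 0.5767865  -0.33316543  0.35      ]
0.4 [ 0.67706528 -0.26131478  0.4       ] [ 0.6219435  -0.34540345  0.4       ] [ 0.57146065 -0.3171713   0.4       ]
0.45 [ 0.66644859 -0.24811908  0.45      ] [ 0.61408844 -0.32799487  0.45      ] [ 0.5661348  -0.30117717  0.45      ]
0.5 [ 0.6558319  -0.23492339  0.5       ] [ 0.60623337 -0.3105863   0.5       ] [ 0.56080895 -0.28518303  0.5       ]
-0.17 0.40476269200550125 -0.3944734537008886 [425.13052623 259.30890149]
0 0.5744768321550268 -0.3846189809444577 [418.70217078 194.34465316]
0.034 0.6084196601849319 -0.3826480863931715 [417.36373728 181.48415058]
0.17 0.7441909723045522 -0.3747645081880267 [411.86068342 130.6623174 ]
```

View pics/top6.png

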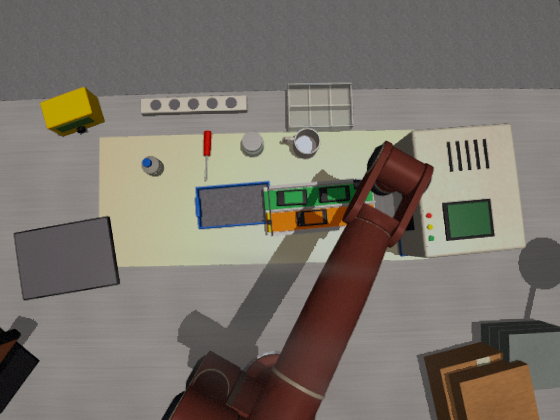

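View pics/scene6.png

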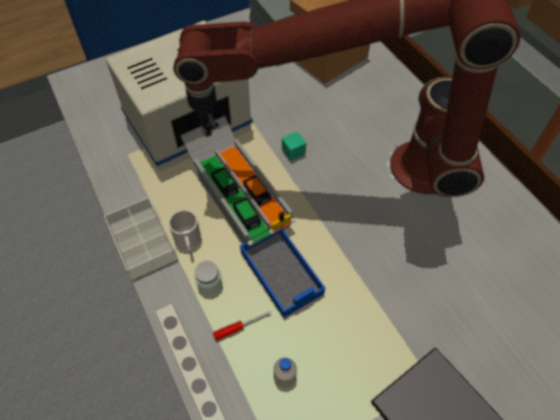

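```bash
python3 -m jog '{"offset":[[0,0.1,-0.5],[0,0,-0.5],[0,0,-0.5],[0,0,-0.5],[0,0,-0.4],[0,0,-0.15],[0,0,0]],"angular":[[0,0,0],[0,0,0],[0,0,0],[0,0,0],[0,0,0],[0,0,0],[0,0,0]],"jaw":[0,0,0,0,0,0,0]}'
python3 - <<'E'
from h import *
tool()
cv2.imwrite("pics/scene7.png",manip.grab_frame("scene"))
crop("pics/scene7.png","pics/s7.png",170,90,140,110,5)
E
```

```text
time: 13.2
tool_pos: [0.601, -0.2581, 0.0774]
tool_rot: [0.707, -0.706, -0.02, 0.022]
contact_force: [-0.3, 0.7, 0.5]
gripper_width: 0.001
t 13.2 pos [ 0.601  -0.2581  0.0774] jawyaw-from-y 0.059 down [-0.002  0.001 -1.   ] F [-0.3  0.7  0.5] w 0.001 q [-0.52  0.25  1.66  0.    1.23 -2.15]
```

View pics/s7.png

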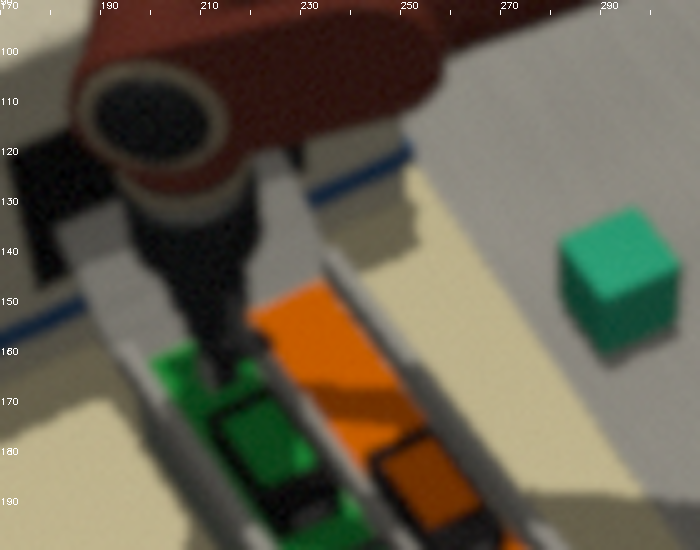

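```bash
python3 -m jog '{"offset":[[0,0,-0.15],[0,0,-0.03],[-0.0116,0.2,0],[-0.0116,0.2,0],[-0.0116,0.2,0],[-0.0116,0.2,0],[-0.0116,0.2,0],[-0.0116,0.2,0],[-0.0116,0.2,0],[-0.0116,0.2,0],[-0.0116,0.2,0],[-0.0116,0.2,0]],"angular":[[0,0,0],[0,0,0],[0,0,0],[0,0,0],[0,0,0],[0,0,0],[0,0,0],[0,0,0],[0,0,0],[0,0,0],[0,0,0],[0,0,0]],"jaw":[0,0,0,0,0,0,0,0,0,0,0,0]}'
python3 - <<'E'
from h import *
tool()
cv2.imwrite("pics/scene8.png",manip.grab_frame("scene"))
crop("pics/scene8.png","pics/s8.png",170,130,140,120,5)
E
```

```text
time: 14.45
tool_pos: [0.5962, -0.1589, 0.0697]
tool_rot: [-0.707, 0.707, 0.021, -0.02]
contact_force: [0.3, -4.5, 2.6]
gripper_width: 0.002
t 14.45 pos [ 0.5962 -0.1589  0.0697] jawyaw-from-y 0.058 down [ 0.001 -0.001 -1.   ] F [ 0.3 -4.5  2.6] w 0.002 q [-0.38  0.18  1.76 -0.    1.2  -2.01]
```

View pics/s8.png

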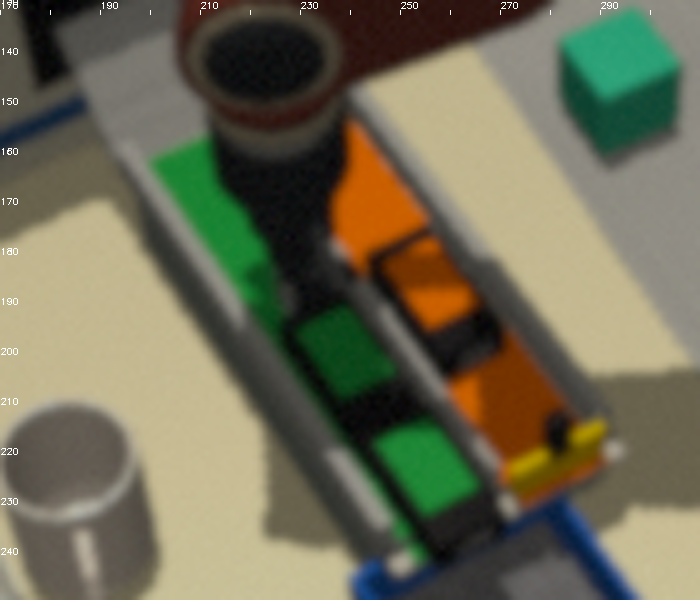

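```bash
python3 -m jog '{"offset":[[-0.0116,0.2,0],[-0.0116,0.2,0],[-0.0116,0.2,0],[-0.0116,0.2,0],[-0.0116,0.2,0],[0,0,0],[0,0,0]],"angular":[[0,0,0],[0,0,0],[0,0,0],[0,0,0],[0,0,0],[0,0,0],[0,0,0]],"jaw":[0,0,0,0,0,0,0]}'
python3 - <<'E'
from h import *
tool()
cv2.imwrite("pics/scene9.png",manip.grab_frame("scene"));cv2.imwrite("pics/top9.png",manip.grab_frame("top"))
crop("pics/scene9.png","pics/s9.png",190,160,140,120,5)
crop("pics/top9.png","pics/t9.png",190,160,140,90,5)
E
```

```text
time: 15.2
tool_pos: [0.5923, -0.1079, 0.0685]
tool_rot: [0.708, -0.706, -0.02, 0.021]
contact_force: [-0.2, -0.3, 1.0]
gripper_width: 0.003
t 15.2 pos [ 0.5923 -0.1079  0.0685] jawyaw-from-y 0.059 down [-0.002  0.002 -1.   ] F [-0.2 -0.3  1. ] w 0.003 q [-0.3   0.15  1.79  0.    1.2  -1.93]
```

View pics/s9.png

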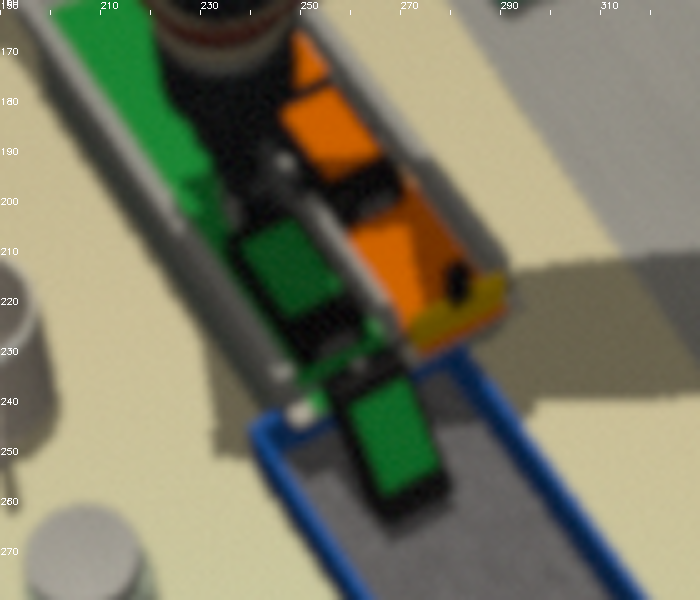

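View pics/t9.png

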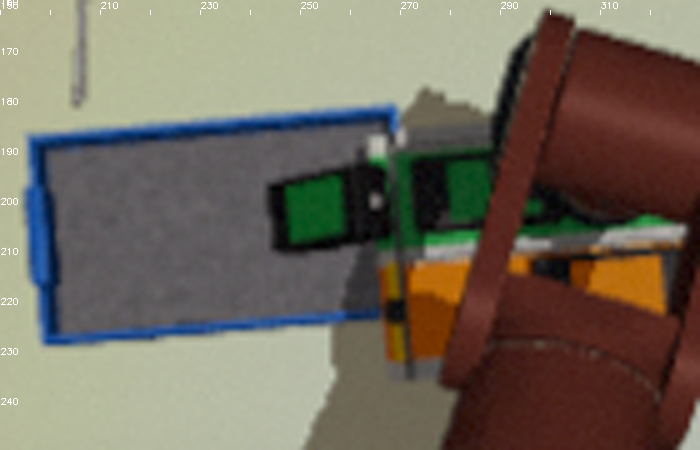

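```bash
python3 -m jog '{"offset":[[-0.006,0.1,0],[-0.006,0.1,0],[-0.006,0.1,0],[-0.006,0.1,0],[-0.006,0.1,0],[-0.006,0.1,0],[-0.006,0.1,0],[0,0,0],[0,0,0]],"angular":[[0,0,0],[0,0,0],[0,0,0],[0,0,0],[0,0,0],[0,0,0],[0,0,0],[0,0,0],[0,0,0]],"jaw":[0,0,0,0,0,0,0,0,0]}'
python3 - <<'E'
from h import *
tool()
cv2.imwrite("pics/scene10.png",manip.grab_frame("scene"));cv2.imwrite("pics/top10.png",manip.grab_frame("top"))
crop("pics/scene10.png","pics/s10.png",190,160,140,120,5)
crop("pics/top10.png","pics/t10.png",190,160,140,90,5)
E
```

```text
time: 16.2
tool_pos: [0.5911, -0.0739, 0.0695]
tool_rot: [0.707, -0.707, -0.021, 0.02]
contact_force: [0.1, -0.3, -0.6]
gripper_width: 0.0
t 16.2 pos [ 0.5911 -0.0739  0.0695] jawyaw-from-y 0.058 down [ 0.  0. -1.] F [ 0.1 -0.3 -0.6] w 0.0 q [-0.25  0.14  1.81  0.    1.2  -1.88]
```

View pics/s10.png

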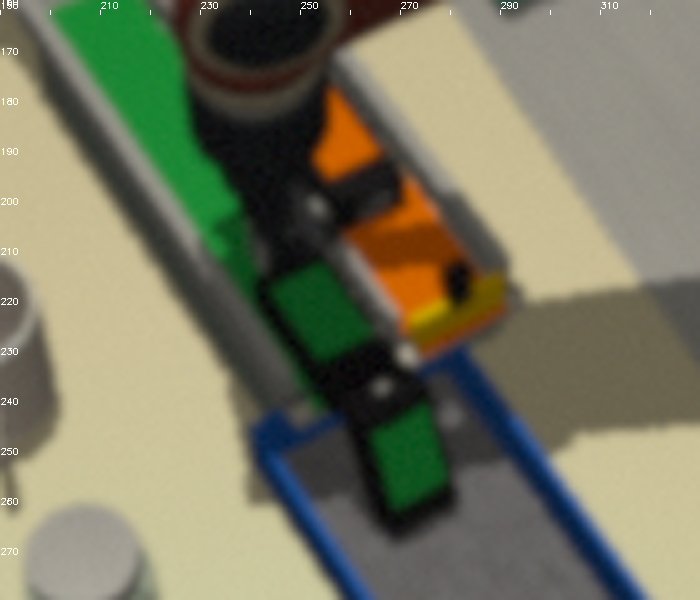

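View pics/t10.png

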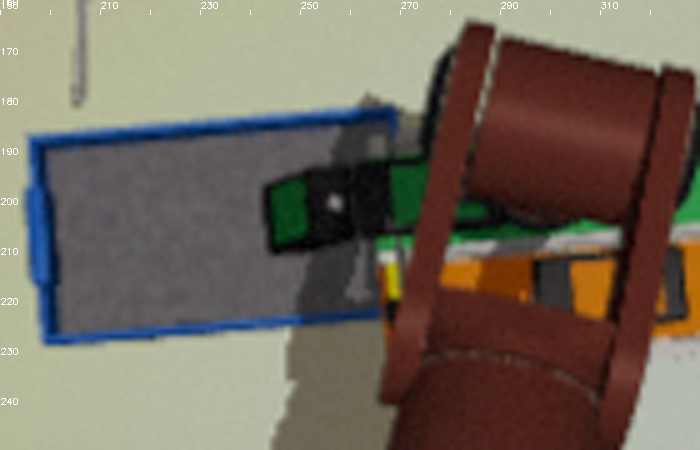

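```bash
python3 - <<'E'
from h import *
c,s=np.cos(.058),np.sin(.058)
def tr(w): d=w[:2]-[.551,.0197]; return np.round([d[0]*c+d[1]*s,-d[0]*s+d[1]*c],4)
for a,b in(((260,232.5),(263.5,199.5)),((264.5,237),(255,200)),((267.5,266),(244.5,209.5)),((280,257),(243.5,196.5))):
    w=two(a,b);print(w,tr(w[0]))
crop("pics/scene10.png","pics/s10b.png",240,215,60,55,10)
crop("pics/top10.png","pics/t10b.png",235,180,60,45,12)
E
```

```text
(array([0.58641183, 0.02359853, 0.09598434]), np.float64(0.003108791112814248)) [0.0356 0.0018]
(array([0.58483144, 0.04816436, 0.10747465]), np.float64(0.003982782408298769)) [0.0354 0.0265]
(array([ 0.57833686,  0.07981814, -0.0111482 ]), np.float64(0.032407756168435595)) [0.0308 0.0584]
(array([0.58376156, 0.09404838, 0.07471298]), np.float64(0.033066905044573984)) [0.037  0.0723]
```

View pics/s10b.png

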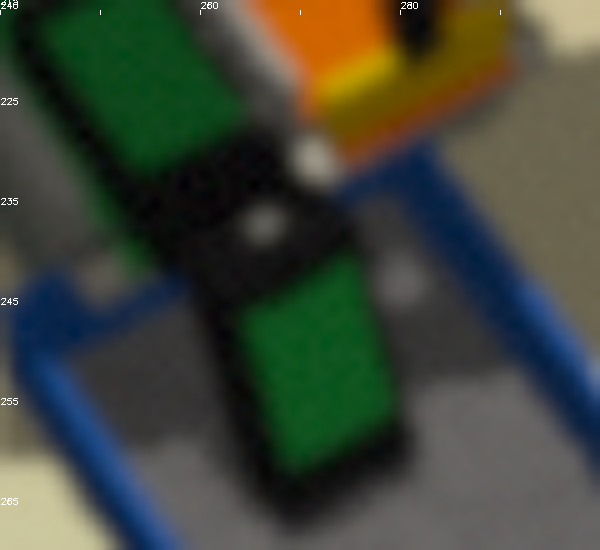

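View pics/t10b.png

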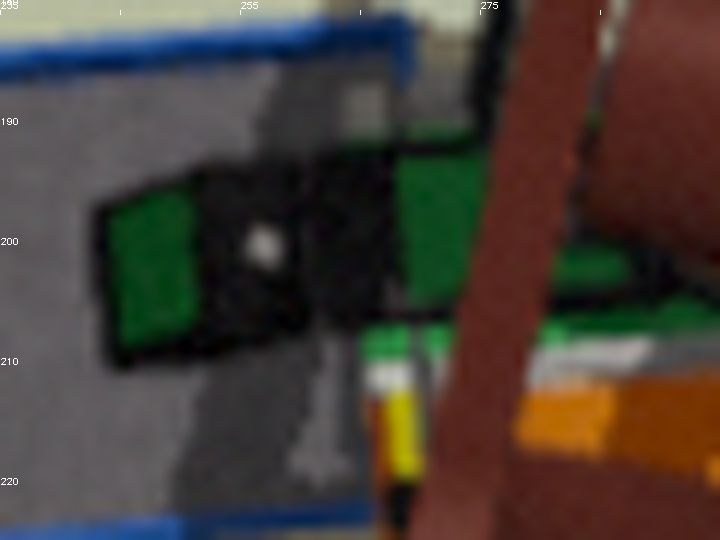

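```bash
python3 -m jog '{"offset":[[-0.006,0.1,0],[-0.006,0.1,0],[-0.006,0.1,0],[-0.006,0.1,0],[0,0,0],[0,0,0]],"angular":[[0,0,0],[0,0,0],[0,0,0],[0,0,0],[0,0,0],[0,0,0]],"jaw":[0,0,0,0,0,0]}'
python3 - <<'E'
from h import *
tool()
cv2.imwrite("pics/scene11.png",manip.grab_frame("scene"));cv2.imwrite("pics/top11.png",manip.grab_frame("top"))
crop("pics/scene11.png","pics/s11.png",230,190,80,90,6)
crop("pics/top11.png","pics/t11.png",190,170,100,70,6)
E
```

```text
time: 16.9
tool_pos: [0.5896, -0.0537, 0.0692]
tool_rot: [0.707, -0.707, -0.02, 0.021]
contact_force: [-1.0, 0.4, -1.1]
gripper_width: -0.0
t 16.9 pos [ 0.5896 -0.0537  0.0692] jawyaw-from-y 0.058 down [-0.     0.001 -1.   ] F [-1.   0.4 -1.1] w -0.0 q [-0.22  0.13  1.82  0.    1.2  -1.85]
```

View pics/s11.png

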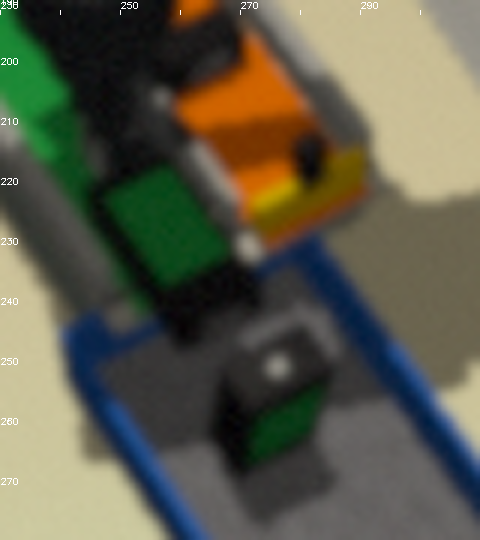

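View pics/t11.png

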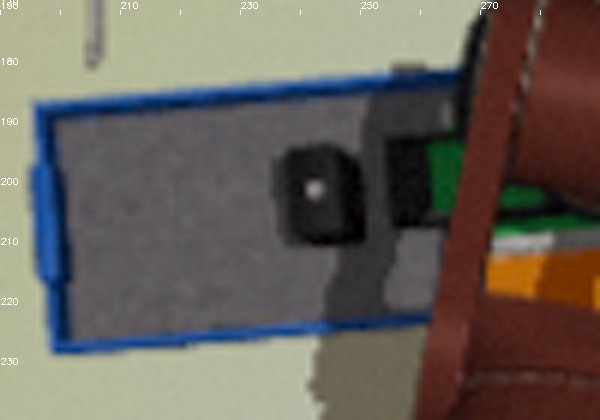

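```bash
python3 - <<'E'
from h import *
c,s=np.cos(.058),np.sin(.058)
def tr(w): d=w[:2]-[.551,.0197]; return np.round([d[0]*c+d[1]*s,-d[0]*s+d[1]*c],4)
w=two((275.7,250.7),(241,201));print(w,tr(w[0]))
for p in ((241,201),(236,195),(249,209)):
  w=at("top",p,.095);print(w,tr(w))
print(tr(at("top",(253.5,200),.088)),tr(manip.state()["tool_pos"]))
E
```

```text
(array([0.57981314, 0.09221751, 0.09927311]), np.float64(0.004843486815326878)) [0.033  0.0707]
[0.582254   0.09122788 0.095     ] [0.0353 0.0696]
[0.60047469 0.10575213 0.095     ] [0.0544 0.083 ]
[0.55792948 0.06796718 0.095     ] [0.0097 0.0478]
[0.036  0.0326] [ 0.0343 -0.0758]
```

```bash
python3 -m jog '{"offset":[[0,-0.08,0],[0,0,0.3],[0,0,0.15],[0,0,0],[-0.017,0.29,0],[-0.017,0.29,0],[-0.017,0.29,0],[-0.017,0.29,0],[-0.017,0.29,0]],"angular":[[0,0,0],[0,0,0],[0,0,0],[0,0,0],[0,0,0],[0,0,0],[0,0,0],[0,0,0],[0,0,0]],"jaw":[0,0,0,0,0,0,0,0,0]}'; python3 -c "from h import *;tool()"
```

```text
time: 17.9
tool_pos: [0.5851, 0.016, 0.0915]
tool_rot: [0.707, -0.707, -0.021, 0.021]
contact_force: [0.6, -0.1, 0.4]
gripper_width: 0.006
t 17.9 pos [0.5851 0.016  0.0915] jawyaw-from-y 0.059 down [-0.001  0.    -1.   ] F [ 0.6 -0.1  0.4] w 0.006 q [-0.1   0.09  1.82  0.    1.23 -1.73]
```

Clear over B with no contact; now topple A's top forward.

```bash
python3 -m jog '{"offset":[[-0.01,0.2,0],[-0.01,0.2,0],[-0.01,0.2,0],[-0.01,0.2,0],[-0.01,0.2,0],[-0.01,0.2,0],[-0.01,0.2,0],[-0.01,0.2,0],[0,0,0],[0,0,0]],"angular":[[0,0,0],[0,0,0],[0,0,0],[0,0,0],[0,0,0],[0,0,0],[0,0,0],[0,0,0],[0,0,0],[0,0,0]],"jaw":[0,0,0,0,0,0,0,0,0,0]}'
python3 - <<'E'
from h import *
tool()
cv2.imwrite("pics/scene12.png",manip.grab_frame("scene"));cv2.imwrite("pics/top12.png",manip.grab_frame("top"))
crop("pics/scene12.png","pics/s12.png",220,190,120,120,5)
crop("pics/top12.png","pics/t12.png",180,170,120,70,6)
E
```

```text
time: 18.9
tool_pos: [0.5812, 0.0944, 0.0914]
tool_rot: [-0.707, 0.707, 0.02, -0.021]
contact_force: [0.2, -0.0, 0.1]
gripper_width: 0.002
t 18.9 pos [0.5812 0.0944 0.0914] jawyaw-from-y 0.059 down [-0.001 -0.    -1.   ] F [ 0.2 -0.   0.1] w 0.002 q [ 0.03  0.09  1.81 -0.    1.24 -1.59]
```

View pics/s12.png

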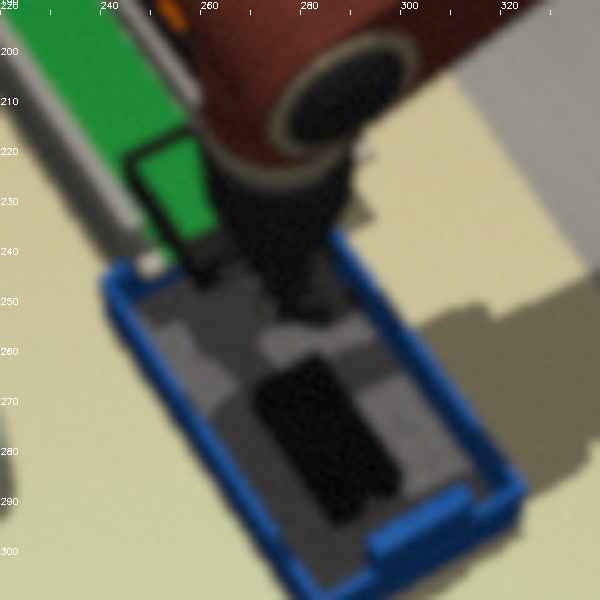

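View pics/t12.png

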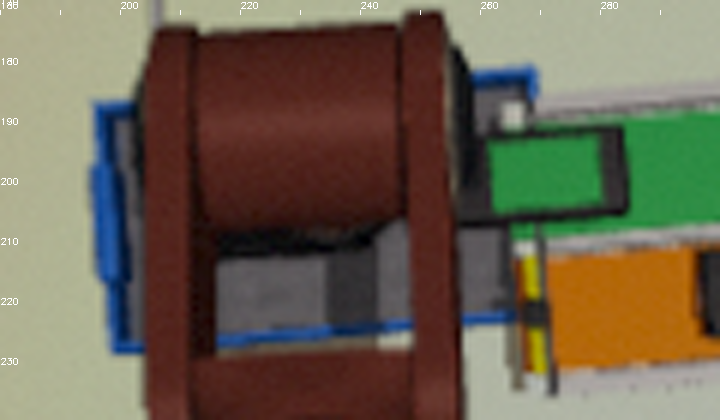

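```bash
python3 -m jog '{"offset":[[0,0,0.4],[0.03,-0.55,0],[0.03,-0.55,0],[0.03,-0.55,0],[0.03,-0.55,0],[0.03,-0.55,0],[0.02,-0.5,0],[0,0,0],[0,0,-0.4],[0,0,-0.3],[0,0,-0.15],[0,0,0]],"angular":[[0,0,0],[0,0,0],[0,0,0],[0,0,0],[0,0,0],[0,0,0],[0,0,0],[0,0,0],[0,0,0],[0,0,0],[0,0,0],[0,0,0]],"jaw":[0,0,0,0,0,0,0,0,0,0,0,0]}'; python3 -c "from h import *;tool()"
```

```text
time: 20.2
tool_pos: [0.5886, -0.0675, 0.0672]
tool_rot: [0.707, -0.706, -0.019, 0.022]
contact_force: [-0.2, -0.8, 0.3]
gripper_width: -0.002
t 20.2 pos [ 0.5886 -0.0675  0.0672] jawyaw-from-y 0.058 down [-0.004  0.001 -1.   ] F [-0.2 -0.8  0.3] w -0.002 q [-0.24  0.13  1.81  0.    1.2  -1.87]
```

```bash
python3 -m jog '{"offset":[[-0.0116,0.2,0],[-0.0116,0.2,0],[-0.0116,0.2,0],[-0.0116,0.2,0],[-0.006,0.1,0],[0,0,0],[0,0,0]],"angular":[[0,0,0],[0,0,0],[0,0,0],[0,0,0],[0,0,0],[0,0,0],[0,0,0]],"jaw":[0,0,0,0,0,0,0]}'
python3 - <<'E'
from h import *
tool()
cv2.imwrite("pics/scene13.png",manip.grab_frame("scene"));cv2.imwrite("pics/top13.png",manip.grab_frame("top"))
crop("pics/scene13.png","pics/s13.png",220,190,120,120,5)
crop("pics/top13.png","pics/t13.png",180,170,120,70,6)
E
```

```text
time: 20.9
tool_pos: [0.5871, -0.0228, 0.069]
tool_rot: [0.707, -0.707, -0.02, 0.021]
contact_force: [0.6, 0.0, 0.3]
gripper_width: 0.001
t 20.9 pos [ 0.5871 -0.0228  0.069 ] jawyaw-from-y 0.058 down [-0.001  0.    -1.   ] F [0.6 0.  0.3] w 0.001 q [-0.17  0.12  1.83  0.    1.2  -1.79]
```

View pics/s13.png

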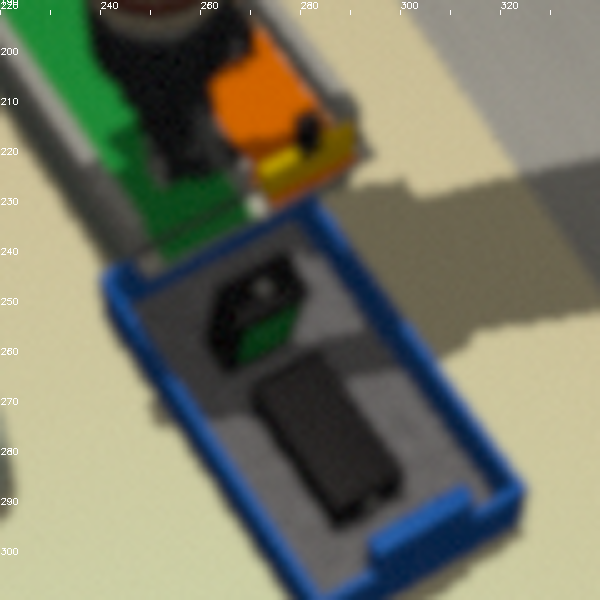

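View pics/t13.png

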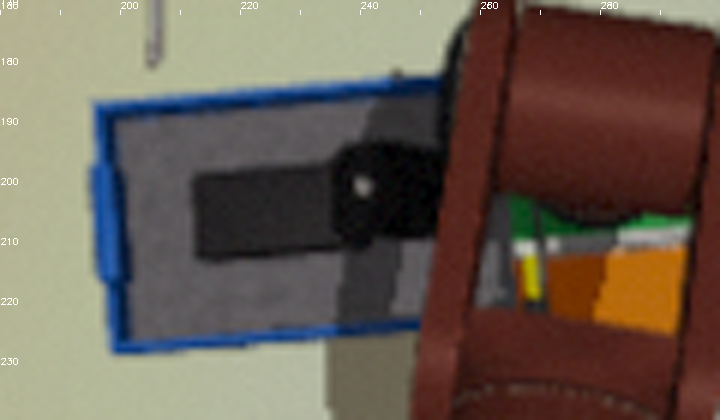

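```bash
python3 -m jog '{"offset":[[0,-0.2,0.3],[0,-0.2,0.7],[0,0,0.8],[0,0,0.9],[-0.6,0,0.3],[-0.8,0,0],[-0.8,0,0],[-0.8,0,0],[0,0,0]],"angular":[[0,0,0],[0,0,0],[0,0,0],[0,0,0],[0,0,0],[0,0,0],[0,0,0],[0,0,0],[0,0,0]],"jaw":[0,0,0,0,0,0,0,0,0]}'
python3 - <<'E'
from h import *
tool()
cv2.imwrite("pics/scene14.png",manip.grab_frame("scene"));cv2.imwrite("pics/top14.png",manip.grab_frame("top"))
crop("pics/scene14.png","pics/s14.png",220,190,120,120,5)
crop("pics/top14.png","pics/t14.png",190,170,120,70,6)
E
```

```text
time: 21.9
tool_pos: [0.434, -0.0436, 0.2195]
tool_rot: [-0.707, 0.707, 0.02, -0.02]
contact_force: [0.7, -0.4, -1.1]
gripper_width: 0.003
t 21.9 pos [ 0.434  -0.0436  0.2195] jawyaw-from-y 0.056 down [ 0.    -0.001 -1.   ] F [ 0.7 -0.4 -1.1] w 0.003 q [-0.27 -0.42  2.05 -0.    1.52 -1.9 ]
```

View pics/s14.png

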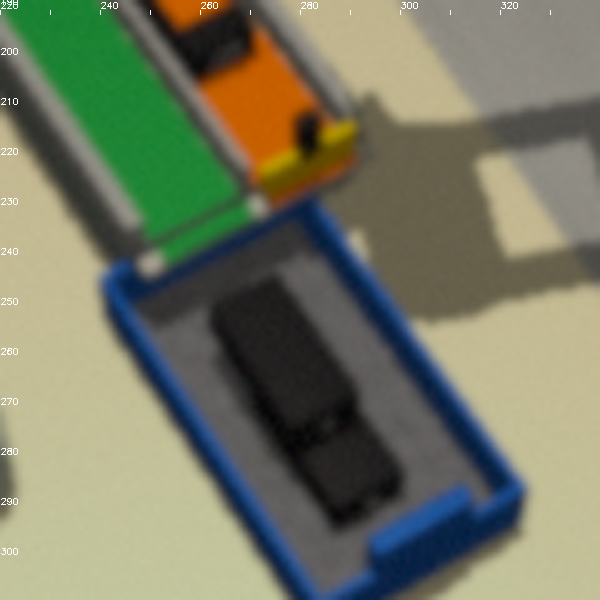

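View pics/t14.png

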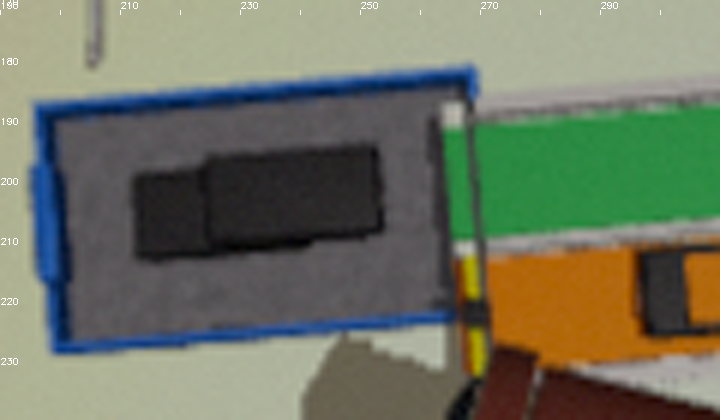

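View pics/top14.png

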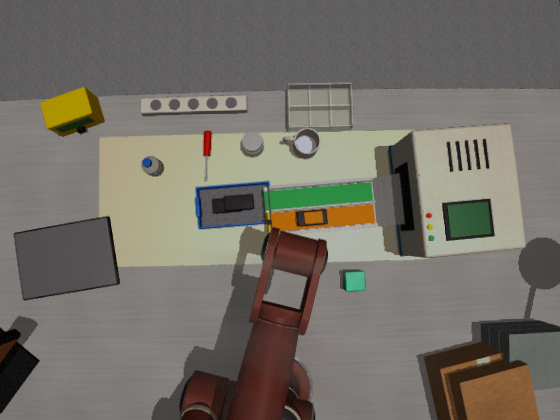

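```bash
python3 - <<'E'
from h import *
c,s=np.cos(.058),np.sin(.058)
def tr(w): d=w[:2]-[.551,.0197]; return np.round([d[0]*c+d[1]*s,-d[0]*s+d[1]*c],4)
for n,p in(("top",(196.7,187.3)),("top",(199.3,228.5)),("top",(268.5,181.5))): print(tr(at(n,p,.046)))
print("tab",tr(at("top",(268.7,221),.117)))
f=manip.grab_frame("top").astype(int); a=cv2.imread("pics/top14.png").astype(int); print(np.abs(f-a)[170:240,190:300].max())
b=cv2.imread("pics/top0.png").astype(int)
for nm,(x,y) in dict(jar=(252,143),driver=(207,155),spray=(150,165),mug=(305,142),teal=(354,281),fail=(312,217)).items(): print(nm,np.abs(f-b)[y-14:y+14,x-14:x+14].mean().round(1))
tool()
print(two((238,0),(0,0))[1]>0, two((282,250),(253,194)), two((264,255.5),(253,209)), two((287,273),(224,203)))
E
```

```text
[0.0935 0.206 ]
[-0.0341  0.2069]
[ 0.0933 -0.0165]
tab [-0.0314 -0.0076]
79
jar 8.4
driver 9.2
spray 8.1
mug 7.7
teal 6.7
fail 7.8
t 22.05 pos [ 0.438  -0.044   0.2206] jawyaw-from-y 0.057 down [ 0.003 -0.001 -1.   ] F [0.3 0.3 0.7] w -0.0 q [-0.27 -0.41  2.04 -0.    1.51 -1.9 ]
True (array([0.58010815, 0.07267576, 0.08076015]), np.float64(0.058017926311338966)) (array([0.57675272, 0.05265292, 0.004935  ]), np.float64(0.02918379888517213)) (array([0.57704618, 0.14711934, 0.06383156]), np.float64(0.007397615430270059))
```

```bash
python3 -m jog '{"offset":[[0,0,0],[0,0,0],[0,0,0],[0,0,0],[0,0,0]],"angular":[[0,0,0],[0,0,0],[0,0,0],[0,0,0],[0,0,0]],"jaw":[0,0,0,0,0]}'
python3 - <<'E'
from h import *
g=lambda n:cv2.GaussianBlur(manip.grab_frame(n),(5,5),0).astype(int)
a=g("top");a2=g("scene")
b=g("top");b2=g("scene")
print(np.abs(a-b)[170:240,190:270].max(),np.abs(a2-b2)[230:310,240:330].max())
cv2.imwrite("pics/scene15.png",manip.grab_frame("scene"));crop("pics/scene15.png","pics/s15.png",220,190,120,120,5)
E
```

```text
time: 22.55
tool_pos: [0.4376, -0.0433, 0.2191]
tool_rot: [0.707, -0.707, -0.02, 0.021]
contact_force: [-0.3, -0.9, -0.3]
gripper_width: 0.005
9 6
```

View pics/s15.png

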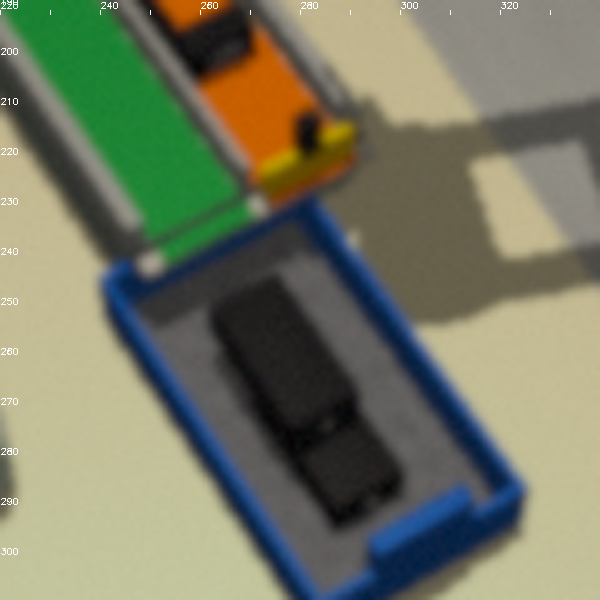

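Everything is at rest. Both bricks lie in the tote, clear of the lip, with B leaning on A and both below the rim-level height limit.

```bash
python3 -c "
from plant import manip
print(manip.job_done())"
```

```text
the job is handed in; nothing more can be done
None
```

The job is done and handed in at about 22.8 s, with both green-labelled bricks in the tote. No verdict was reported.

- **Tote:** I gripped it by its tab, slid and turned it square, and pushed it under the green lane until it stopped (about 11 N of resistance). At the end it measured about 30 mm off the tray's middle, against 34 mm for the lane's middle. It was square to the tray, with its tab pointing away.
- **Gate:** I drew it by its tab to its stop in front of the orange lane. At the end I measured it at x of about -31 mm from the picture, where the lane's middle is -34 mm.
- **Bricks:** I swept both along the lane with shut fingers. The first landed standing on its nose in the tote, so I tipped it forward with the fingertips before sweeping the second. The second first stood on its nose too, then fell forward by itself.

**Last checks:**
- Both bricks were at rest in the tote, face down, with the second leaning on the first and clear of the lip.
- Two pictures in a row showed no movement. An earlier comparison had differed, most likely because the arm was still settling.
- The failed brick and the bystanders looked unmoved, and the arm was touching nothing.
- I could not measure the second brick's resting height well, because the two camera views disagreed on two of the three points I tried. From the geometry it should be about 50 to 60 mm, under the 70 mm limit.

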